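# Make up the soldering kit and the setting kit

### The arm

A 6-joint arm with a two-finger parallel gripper is mounted at the origin on a cart in front of the work surface, level with it; the furniture and walls round the work are solid. World frame = base frame: x ahead of the robot, y to its left, z up, the work surface at z = 0. Lengths are in m, angles in rad, forces in N, time in s.
With the tool pointing down it reaches from about 0.325 to 0.85 m from the base axis. Payload 15.5 kg.
Tool frame: the origin (TCP) lies at the very end of the fingers, on their centre line; the grasp point (between the pads) lies 19 mm behind it (r.hold_point_z is the distance from the TCP to the grasp point, in m); x points along the fingers, y is the direction in which the jaws open and shut, and the axes are right-handed (so a half turn about x gives the same grasp; the last joint's range is limited). The gripper opens to 91 mm and grips with 3 to 60 N. Pads are 32 mm wide; open, the fingers measure 118 mm over their backs; the gripper's body (76 mm by 178 mm) begins 60 mm behind the grasp point.
Start: joints at [-1.268, 0.494, 1.345, -0, 1.302, -0.096], TCP at [0.242, -0.576, 0.214] pointing down, gripper open.
Joint ranges: [-2.91, 2.91], [-0.82, 2.16], [0.22, 2.67], [-1.22, 4.37], [0.12, 2.79], [-3.08, 3.08]. Speed limits (rad/s): [1.89, 1.89, 2.57, 3.01, 3.01, 3.01].

### API

Orientations are given as a unit quaternion [x, y, z, w].
In Python, from cell import r gives the robot as it stands.
- The arm moves only by the tool play_rows, never from a script. Its argument "moves" is a list that holds one entry, the list of rows, each a list of 5 numbers: the finger opening in m, from 0 to 0.0912, then the shift along the world's x, y, z in m, then the turn about the world's z in rad. A call has exactly 10 rows; each row is the pose to reach, as a shift and turn from the pose commanded when the call began; what a row does not reach only later rows make up. A row lasts 1/8 s, in which the tool goes at most 62.5 mm and 10.7 degrees, less where a joint would pass 70% of its speed; a pose out of reach is approached as far as the arm can. A call with a gripper value outside its range is refused whole. The fingers move at their own pace and stop on an object; "force" is the grip in N (left out, the last holds). Time passes only in rows, so rows that repeat a pose let the fingers close, or fill a call up. It gives the time, the measured TCP pose, the force and the opening at its end, in the units of the state.
- r.state(): the state, without advancing time (a new reading comes with each control period).
- r.camera(name): name is "scene" or "top" or "wrist"; returns a dict with "image" (480x640x3 uint8, red, green, blue), "depth" (480x640 float32, m along the optical axis (not along the pixel's ray), 0 where there is no reading), "fx", "fy", "cx", "cy" (pixels), "k1" (the pictures are not rectified: a ray, as slopes to the right and down, at radius r is drawn at 1 + k1 r^2 times it, then the intrinsics apply), "extrinsics" (4x4, takes a point from world to camera coordinates); the wrist camera has in their place "hand_eye" (4x4, takes a point from camera to tool coordinates, whose origin is the TCP and whose axes are the tool frame's). Camera axes: x right, y up, looking along -z (the intrinsics and any distortion apply to the point x, -y, -z); pixel columns grow to the right and rows downward; lengths in m; the calibration is good to about 2 mm. A picture is of the moment at which its call begins: read the wrist's pose just before it.
- r.finish_job(): hands the job in, once; it reports no verdict.
Trained networks look in a picture, given as the dict that the camera call returned (one of the last four; its "shot" number tells which), for a name from the list of things; names that differ only in an ending like _2 or _b are one class to them, and where a whole thing is asked for, a point or a joint stands for the part that bears it (a point fixed in the world has none). Each returns a list of dicts, best first, with "conf" (0 to 1); they miss things now and then, are a little off and sometimes report something else, mostly with a low value. They report only what shows in the picture. A call takes as long as a camera call. They do not tell look-alikes from the thing itself.
- r.spot_in(picture, name): "box" ([left, top, width, height] in pixels, round what is visible of it).
The state is a dict: "time_s": time; "joint_positions": joint angles; "joint_vel": joint speeds; "effort": joint torques, N m; "eef_pos": TCP position; "tool_rot": TCP orientation; "wrist_force": force on the tool from outside, world axes, zero at the start; "wrist_torque": the same for the moment, N m; "finger_gap": finger opening in m.
Only numpy, scipy, OpenCV 4.12 (cv2) and the standard library are available. Lean on these libraries where they do the work, as an engineer would, in place of code of your own. Each camera call takes 0.05 s, during which the arm holds its last target.

### The job

From the stock at the front right of the table (not the pots stored along its back), make up the soldering kit in the wooden tray with three compartments: dropper bottle in the narrowest compartment (one end), medium-sized pot in the widest (middle), smallest pot in the other end. Make up the setting kit in the tray with two compartments: flat white tin in the long one, widest pot in the short one. Everything must stand upright or lie flat on the floor of its compartment, released and still, and the clay dish just behind the stock must stay where it is.

Things in the scene. Friction and masses are not known exactly. Their poses are not given: they have to be found in the camera images.
- solder_tray: wooden kit tray fixed to the table, 213 mm (y) x 90 mm (x); y points to the robot's left within 10 degrees. Origin: centre of underside, z up. Floor 3 mm and 5 mm wide strips 8 mm above the table. Compartments 80 mm across in x, centred at x = 0; in y, from +y end: 51 mm at y = +76 mm (dropper bottle), 75 mm at y = +8 mm (medium pot), 67 mm at y = -68 mm (smallest pot)
- setting_tray: wooden kit tray fixed to the table, 202 mm (y) x 90 mm (x); y points to the robot's left within 10 degrees. Origin: centre of underside, z up. Floor 3 mm and 5 mm wide strips 8 mm above the table. Compartments 80 mm across in x, centred at x = 0; in y, from +y end: 108 mm at y = +42 mm (flat tin, its long side along y), 79 mm at y = -56.5 mm (widest pot)
- dropper_bottle_mid (a point): small amber glass dropper bottle standing upright: round body 33 mm across up to 62 mm, then a neck 24 mm across and a rubber bulb 13 mm across, 102 mm tall overall. This point is on its axis, half-way up (51 mm above its foot). About 0.07 kg
- medium_pot_mid (a point): round screw-lid pot standing upright, the medium-sized and tallest of the three pots: 50 mm across at the lid, 46 mm tall overall, lid the top 14 mm. This point is at its centre, half-way up (23 mm above its foot). About 0.09 kg
- small_pot_mid (a point): round screw-lid pot standing upright, the smallest of the three pots: 40 mm across at the lid, 36 mm tall overall, lid the top 11 mm. This point is at its centre, half-way up (18 mm above its foot). About 0.09 kg
- wide_pot_mid (a point): round screw-lid pot standing upright, the widest of the three pots: 58 mm across at the lid, 40 mm tall overall, lid the top 13 mm. This point is at its centre, half-way up (20 mm above its foot). About 0.09 kg
- flat_tin_mid (a point): flat white rectangular tin lying flat, lid closed and fixed, 60 mm (its x) by 90 mm (its y) by 25 mm tall; to be gripped across its 60 mm width. This point is at its centre, half-way up (12.5 mm above its underside). Starts with its y within 26 degrees of the robot's left. About 0.09 kg
- clay_dish: bystander: round clay dish with a white cone in its middle, 84 mm across, rim 17 mm and cone 36 mm tall, behind the stock. Origin at the centre of its underside. Leave it where it is
Mind the look-alikes: they are no part of the job. Leave any green or yellow look-alike of the part that bears small_pot_mid alone.

How it is judged:
At the end, for the whole second after the job is handed in: Each of the five things is between the strips of its own compartment, resting on the tray floor (height within 3 mm), less than 0.06 rad off upright or flat, below 0.02 m/s. The clay dish is within 30 mm of its start (x of dropper_bottle_mid in the frame of solder_tray between -0.0245 and 0.0245 m and y of dropper_bottle_mid in the frame of solder_tray between 0.0655 and 0.0865 m and z of dropper_bottle_mid in the frame of solder_tray between 0.051 and 0.057 m and angle between each of dropper_bottle_mid, medium_pot_mid, small_pot_mid, wide_pot_mid, flat_tin_mid's own z axis and vertical below 0.06 rad and linear speed of each of dropper_bottle, medium_pot, small_pot, wide_pot, flat_tin below 0.02 m/s and x of medium_pot_mid in the frame of solder_tray between -0.0165 and 0.0165 m and y of medium_pot_mid in the frame of solder_tray between -0.006 and 0.022 m and z of medium_pot_mid in the frame of solder_tray between 0.023 and 0.029 m and x of small_pot_mid in the frame of solder_tray between -0.0215 and 0.0215 m and y of small_pot_mid in the frame of solder_tray between -0.083 and -0.053 m and z of small_pot_mid in the frame of solder_tray between 0.018 and 0.024 m and x of wide_pot_mid in the frame of setting_tray between -0.0125 and 0.0125 m and y of wide_pot_mid in the frame of setting_tray between -0.0685 and -0.0445 m and z of wide_pot_mid in the frame of setting_tray between 0.02 and 0.026 m and x of flat_tin_mid in the frame of setting_tray between -0.0145 and 0.0145 m and y of flat_tin_mid in the frame of setting_tray between 0.029 and 0.055 m and z of flat_tin_mid in the frame of setting_tray between 0.0125 and 0.0185 m and distance of clay_dish from where it was at the start of the episode below 0.03 m); the robot touches nothing.
It fails at once if the clay dish is shifted by more than 30 mm (distance of clay_dish from where it was at the start of the episode above 0.03 m).
It also fails if it takes over 131 s, if anything falls off the work surface, if the arm or the gripper's body presses on something with over 40 N, if the wrist force passes 120 N, or if a joint passes its speed limit or range.

## Working session

There is one attempt and no reset: what is moved stays moved. The work goes in short steps, Python scripts to look and compute and a tool call to move; the robot and the scene stay as the last step left them, time stands still between calls to the robot, and variables do not carry over. Pictures are saved under pics/ and viewed, and the job is handed in when it is done.

Besides the shell and the picture viewer there is one more tool, called after ">>>" in YAML: its name, and indented under it one key for each argument. play_rows: Moves the arm, as the interface text tells. Its arguments: {"type":"object","properties":{"moves":{"type":"array"},"force":{"type":"number"}},"required":["moves"]}

```bash
ls; mkdir -p pics
python3 - <<'E'
from cell import r
import cv2,pickle
s=r.state();print({k:s[k] for k in('time_s','eef_pos','tool_rot','finger_gap')})
for n in('scene','top','wrist'):
    c=r.camera(n);pickle.dump(c,open(f'{n}0.pkl','wb'))
    cv2.imwrite(f'pics/{n}0.png',c['image'][:,:,::-1]);print(n,c['fx'],c['fy'],c['cx'],c['cy'],c['k1'])
    for k in('solder_tray','setting_tray','dropper_bottle_mid','medium_pot_mid','small_pot_mid','wide_pot_mid','flat_tin_mid','clay_dish'):
        print(k,[(([round(float(b))for b in d['box']]),round(float(d['conf']),2)) for d in r.spot_in(c,k)[:4]])
E
```

```text
pics
{'time_s': 0.0, 'eef_pos': array([ 0.24198748, -0.57582283,  0.21332297]), 'tool_rot': array([-0.6931101 , -0.14017183,  0.6932176 , -0.13928247]), 'finger_gap': 0.09131438498129776}
scene 524.1463904706061 524.1463904706061 319.0971367580199 246.79817775021732 -0.12001104668368674
solder_tray [([182, 215, 34, 41], 0.62)]
setting_tray []
dropper_bottle_mid [([367, 298, 15, 49], 0.62)]
medium_pot_mid [([327, 288, 27, 32], 0.84)]
small_pot_mid [([405, 313, 23, 25], 0.83), ([458, 329, 26, 29], 0.61), ([327, 285, 28, 36], 0.24)]
wide_pot_mid [([387, 348, 38, 38], 0.63)]
flat_tin_mid []
clay_dish [([398, 278, 41, 25], 0.91)]
top 553.0036289141158 553.0036289141158 318.421258907945 245.72090686453444 -0.08634363211387072
solder_tray [([139, 286, 92, 36], 0.6)]
setting_tray [([243, 285, 88, 37], 0.77)]
dropper_bottle_mid [([398, 250, 15, 14], 0.61)]
medium_pot_mid [([348, 249, 19, 20], 0.74)]
small_pot_mid [([405, 215, 18, 18], 0.79), ([435, 198, 21, 13], 0.6), ([423, 296, 19, 14], 0.49)]
wide_pot_mid [([430, 249, 34, 27], 0.82)]
flat_tin_mid [([346, 282, 45, 39], 0.84), ([351, 171, 37, 34], 0.74)]
clay_dish [([352, 172, 35, 35], 0.71)]
wrist 344.42766449080244 344.42766449080244 318.25669204408763 244.0099341727372 0.00920359077582427
solder_tray []
setting_tray []
dropper_bottle_mid []
medium_pot_mid []
small_pot_mid []
wide_pot_mid []
flat_tin_mid []
clay_dish []
```

View pics/top0.png

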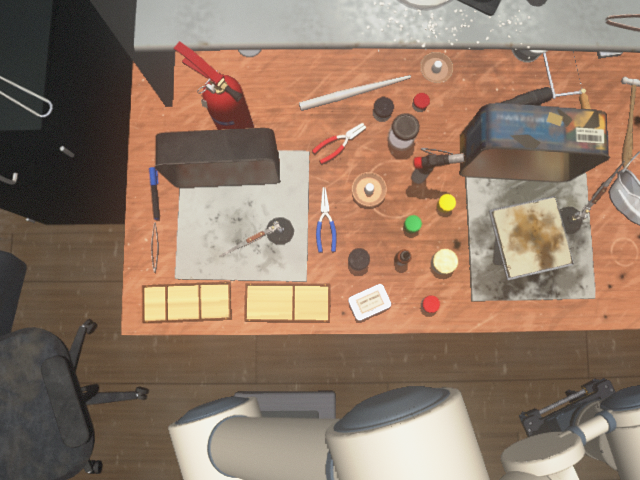

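View pics/scene0.png

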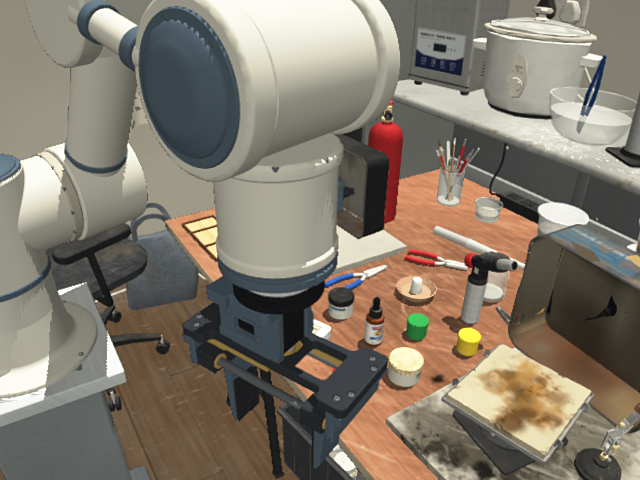

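View pics/wrist0.png

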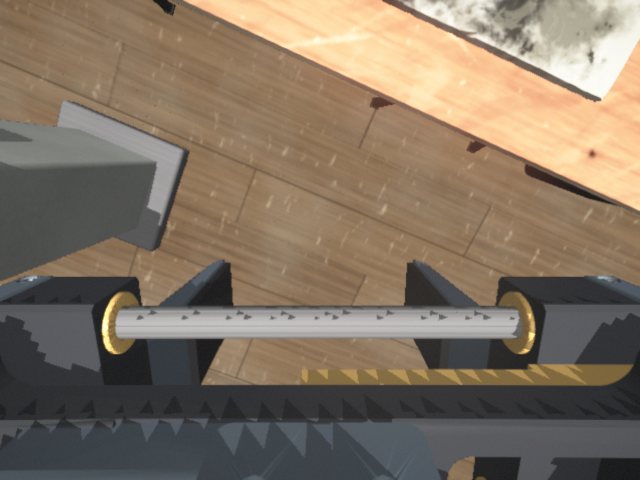

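Run:
```python
import cv2
a=cv2.imread('pics/top0.png')[160:340,120:480]
cv2.imwrite('pics/topcrop.png',cv2.resize(a,(800,400),interpolation=cv2.INTER_CUBIC))
a=cv2.imread('pics/top0.png')[160:340,330:480]
cv2.imwrite('pics/topcrop2.png',cv2.resize(a,(500,600),interpolation=cv2.INTER_CUBIC))
```

```text
(no output)
```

View pics/topcrop2.png

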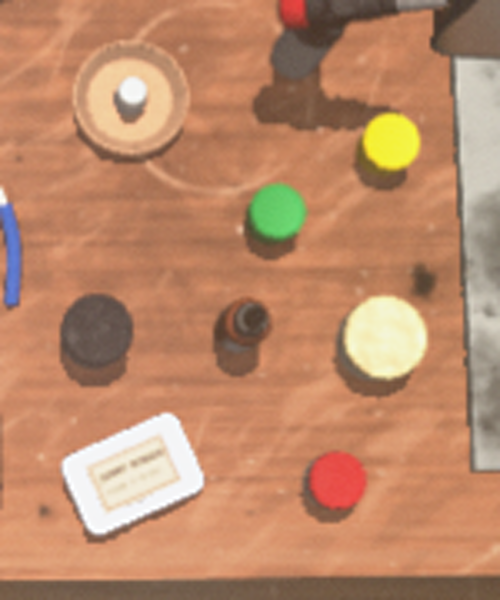

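In the top view (up is +x, right is -y), the stock is:
- tin at (369,302)
- black medium pot at (359,261)
- bottle at (403,260)
- cream wide pot at (445,261)
- red pot at (431,304)

The small-pot candidates are red (431,304), green (413,224), yellow (447,203) and a red one stored at the back (422,101). Green and yellow are excluded and the back one is storage. That leaves the front red one, which the enlarged crop shows standing at front right.

Next I'll measure.

```bash
cat > h.py <<'E'
import numpy as np,cv2,pickle
from scipy.spatial.transform import Rotation as R
def slopes(c,uv):
    uv=np.atleast_2d(np.asarray(uv,float))
    d=np.stack([(uv[:,0]-c['cx'])/c['fx'],(uv[:,1]-c['cy'])/c['fy']],1)
    s=d.copy()
    for _ in range(20): s=d/(1+c['k1']*(s**2).sum(1,keepdims=True))
    return s
def cam2world(c,T=None):
    if 'extrinsics' in c: return np.linalg.inv(c['extrinsics'])
    return T@c['hand_eye']
def toolT(s):
    T=np.eye(4);T[:3,:3]=R.from_quat(s['tool_rot']).as_matrix();T[:3,3]=s['eef_pos'];return T
def plane(c,uv,z,T=None):
    M=cam2world(c,T);s=slopes(c,uv)
    d=np.c_[s[:,0],-s[:,1],-np.ones(len(s))]@M[:3,:3].T
    o=M[:3,3];return o+d*((z-o[2])/d[:,2])[:,None]
def cloud(c,T=None):
    v,u=np.mgrid[:480,:640];uv=np.c_[u.ravel(),v.ravel()]
    M=cam2world(c,T);s=slopes(c,uv);D=c['depth'].ravel()[:,None]
    P=np.c_[s[:,0],-s[:,1],-np.ones(len(s))]*D
    P=P@M[:3,:3].T+M[:3,3];P[D[:,0]==0]=np.nan
    return P.reshape(480,640,3)
def project(c,P,T=None):
    M=np.linalg.inv(cam2world(c,T));p=np.atleast_2d(P)@M[:3,:3].T+M[:3,3]
    s=np.c_[p[:,0]/-p[:,2],-p[:,1]/-p[:,2]]
    s=s*(1+c['k1']*(s**2).sum(1,keepdims=True))
    return s*c['fx']+[c['cx'],c['cy']]
E
python3 - <<'E'
from h import *
c=pickle.load(open('top0.pkl','rb'));P=cloud(c)
np.set_printoptions(precision=4,suppress=True)
print('cam',cam2world(c)[:3,3])
T={'red':((431,304),.036),'wide':((445,261),.040),'med':((359,261),.046),'bottle':((403,258),.1),'tin':((369,302),.025),'green':((413,224),.036),'yellow':((447,203),.036),'dish':((369,190),.01),'tableA':(((390,235)),0),'tableB':((335,330),0),'sol':((187,303),.005),'set':((287,303),.005)}
for k,(uv,z) in T.items(): print(k,P[uv[1],uv[0]],plane(c,uv,z)[0])
# height masks
Z=P[:,:,2];im=c['image']
for k,(uv,z) in list(T.items())[:7]:
    u,v=uv;w=26
    m=np.zeros_like(Z,bool);m[v-w:v+w,u-w:u+w]=np.abs(Z[v-w:v+w,u-w:u+w]-z)<.008
    n,l,st,ce=cv2.connectedComponentsWithStats(m.astype(np.uint8))
    i=l[v,u]
    if i:
        q=P[l==i]; print(k,'n',len(q),'mean',q.mean(0),'ext',np.ptp(q[:,0]),np.ptp(q[:,1]), 'img',ce[i])
        if k=='tin': print('rect',cv2.minAreaRect(q[:,:2].astype(np.float32)*1000))
s=pickle
from cell import r
st=r.state();print(R.from_quat(st['tool_rot']).as_matrix())
E
python3 - <<'E'
import cv2
a=cv2.imread('pics/top0.png')[270:336,130:340]
cv2.imwrite('pics/trays.png',cv2.resize(a,(798,251),interpolation=cv2.INTER_CUBIC))
E
```

```text
cam [ 0.4249 -0.1218  1.3203]
red [ 0.4586 -0.384   0.0389] [ 0.4587 -0.3846  0.036 ]
wide [ 0.5584 -0.4202  0.0395] [ 0.5583 -0.42    0.04  ]
med [ 0.5596 -0.2181  0.0454] [ 0.5595 -0.2181  0.046 ]
bottle [ 0.5622 -0.3157  0.0774] [ 0.5597 -0.3121  0.1   ]
tin [ 0.4652 -0.2412  0.0267] [ 0.4652 -0.2414  0.025 ]
green [ 0.6466 -0.3475  0.0401] [ 0.6473 -0.3482  0.036 ]
yellow [ 0.6983 -0.4323  0.032 ] [ 0.6975 -0.4313  0.036 ]
dish [ 0.7308 -0.2461  0.0331] [ 0.7363 -0.2483  0.01  ]
tableA [ 0.6267 -0.2975  0.0018] [ 0.6269 -0.2978  0.    ]
tableB [ 0.4007 -0.162  -0.0001] [ 0.4007 -0.162   0.    ]
sol [0.4666 0.1906 0.0005] [0.4665 0.1895 0.005 ]
set [ 0.4652 -0.0488  0.0052] [ 0.4652 -0.0488  0.005 ]
red n 240 mean [ 0.4592 -0.3836  0.0366] ext 0.03942744719462887 0.03981378825238652 img [430.6292 303.8125]
wide n 496 mean [ 0.5587 -0.419   0.0403] ext 0.05647431894531296 0.05826606626940767 img [444.5766 260.8407]
med n 367 mean [ 0.5658 -0.2176  0.0464] ext 0.04916041941413618 0.04888720773838179 img [358.7439 258.3052]
tin n 963 mean [ 0.4661 -0.2425  0.0255] ext 0.08144028390970082 0.09684061353483392 img [369.4766 301.622 ]
rect ((466.4591369628906, -242.96249389648438), (59.70276641845703, 89.82904815673828), 23.535776138305664)
green n 233 mean [ 0.6499 -0.3485  0.0363] ext 0.040036284289307056 0.03957830261240408 img [413.103  222.9013]
yellow n 224 mean [ 0.6997 -0.4298  0.0363] ext 0.039157633054625385 0.04019632282834318 img [446.3571 202.0804]
[[-0.      0.3874 -0.9219]
 [ 0.     -0.9219 -0.3874]
 [-1.     -0.      0.    ]]
```

View pics/trays.png

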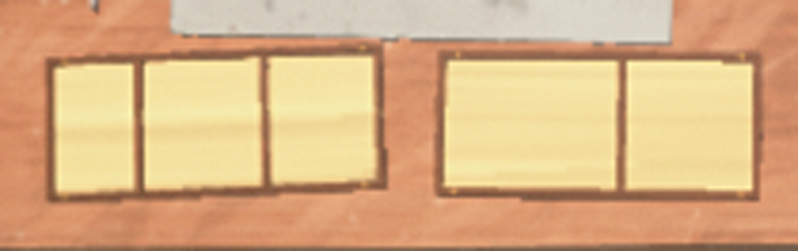

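Run:
```python
from h import *
np.set_printoptions(precision=4,suppress=True)
c=pickle.load(open('top0.pkl','rb'));P=cloud(c)
im=c['image'].astype(int);hsv=cv2.cvtColor(c['image'],cv2.COLOR_RGB2HSV)
roi=np.zeros((480,640),bool);roi[275:330,135:335]=1
m=((im[:,:,0]>190)&(im[:,:,1]>160)&roi).astype(np.uint8)
n,l,st,ce=cv2.connectedComponentsWithStats(m)
for i in range(1,n):
    if st[i,4]<200: continue
    vv,uu=np.nonzero(l==i);q=plane(c,np.c_[uu,vv],.003)[:,:2]*1000
    print(ce[i],st[i,4],'rect',cv2.minAreaRect(q.astype(np.float32)),'mean',q.mean(0))
# medium pot: dark segment
Z=P[:,:,2];m=(np.abs(Z-.046)<.01);m[:,:330]=0;m[:,385:]=0;m[:235]=0;m[:285]&=True;m[285:]=0
q=P[m];print('med',len(q),(q.min(0)+q.max(0))/2, q.mean(0), cv2.minEnclosingCircle(q[:,:2].astype(np.float32)*1000))
for uv in ((405.9,256),(405,256)): print('bulb',plane(c,uv,.102))
print('neck',plane(c,(403.5,256.6),.075))
m=(Z>.012);m[:,:385]=0;m[:,425:]=0;m[:240]=0;m[275:]=0
vv,uu=np.nonzero(m);print(np.c_[uu,vv,P[m]][::6])
```

```text
[247.6177 277.0352] 654 rect ((525.4780883789062, 57.21879577636719), (326.5702209472656, 14.341986656188965), 89.5667953491211) mean [527.6351  45.5815]
[182.7891 302.25  ] 1024 rect ((468.8715515136719, 199.70989990234375), (79.70317077636719, 72.36532592773438), 1.3268975019454956) mean [468.4133 200.1988]
[214.2965 301.0525] 914 rect ((470.5834045410156, 125.23548889160156), (78.52188873291016, 67.14436340332031), 0.9767737984657288) mean [470.9278 124.5631]
[154.254  303.1562] 685 rect ((466.3438415527344, 269.02911376953125), (79.73186492919922, 49.735015869140625), 3.4540011882781982) mean [466.4848 269.1398]
[269.243  302.0757] 1506 rect ((466.81890869140625, -6.824359893798828), (107.40320587158203, 78.1457748413086), 89.61200714111328) mean [467.7414  -6.508 ]
[310.9102 302.6185] 1114 rect ((466.0953063964844, -105.62516784667969), (76.2010726928711, 78.09457397460938), 89.54570770263672) mean [ 465.7384 -105.4627]
med 369 [ 0.5657 -0.2172  0.0454] [ 0.5657 -0.2175  0.0464] ((566.0642700195312, -217.1465606689453), 25.37236976623535)
bulb [[ 0.5638 -0.3184  0.102 ]]
bulb [[
[... 1087 characters left out ...]
  0.5624  -0.323    0.0745]
 [395.     259.       0.5659  -0.3051   0.023 ]
 [401.     259.       0.5609  -0.3125   0.0678]
 [407.     259.       0.5598  -0.3247   0.0773]
 [397.     260.       0.5616  -0.3072   0.0407]
 [403.     260.       0.5586  -0.317    0.0682]
 [409.     260.       0.5588  -0.3313   0.0648]
 [400.     261.       0.5574  -0.3116   0.058 ]
 [406.     261.       0.557   -0.325    0.0607]
 [398.     262.       0.557   -0.3096   0.0395]
 [404.     262.       0.5548  -0.3204   0.0605]
 [398.     263.       0.5558  -0.3112   0.0286]
 [404.     263.       0.5526  -0.3205   0.0589]
 [401.     264.       0.5526  -0.3169   0.0367]
 [401.     265.       0.5523  -0.3201   0.0158]]
```

Measured positions:

| Thing | x (m) | y (m) | Notes |
|---|---|---|---|
| Red pot | .459 | -.384 | |
| Wide pot | .559 | -.419 | |
| Medium pot | .566 | -.217 | |
| Bottle | .568 | -.321 | |
| Tin | .466 | -.243 | yaw 23.5° |
| Solder tray: bottle compartment | .4665 | .269 | |
| Solder tray: medium pot compartment | .4686 | .200 | |
| Solder tray: small pot compartment | .4707 | .125 | tray yaw about 1.7° |
| Setting tray: tin compartment | .467 | -.007 | |
| Setting tray: wide pot compartment | .466 | -.1055 | |

The object sizes and compartment spacings match the ones given. I'll move over the red pot with the jaws along x.

>>> play_rows:
  moves:
    - [[0.07, 0.1, 0.1, 0, 0.3], [0.07, 0.217, 0.192, -0.064, 1.173], [0.07, 0.217, 0.192, -0.064, 1.173], [0.07, 0.217, 0.192, -0.064, 1.173], [0.07, 0.217, 0.192, -0.064, 1.173], [0.07, 0.217, 0.192, -0.064, 1.173], [0.07, 0.217, 0.192, -0.064, 1.173], [0.07, 0.217, 0.192, -0.064, 1.173], [0.07, 0.217, 0.192, -0.064, 1.173], [0.07, 0.217, 0.192, -0.064, 1.173]]
  force: 20

```text
time_s: 2.6
eef_pos: [0.459, -0.3843, 0.15]
tool_rot: [0.5, 0.5, -0.5, 0.5]
wrist_force: [0.3, 0.4, -0.5]
finger_gap: 0.0698
```

```bash
cat > look.py <<'E'
import sys
from h import *
from cell import r
def look(name,pts={}):
    s=r.state();c=r.camera('wrist');T=toolT(s)
    im=c['image'][:,:,::-1].copy()
    for k,(p,rad,col) in pts.items():
        a=np.linspace(0,6.283,60);q=np.c_[p[0]+rad*np.cos(a),p[1]+rad*np.sin(a),np.full(60,p[2])]
        cv2.polylines(im,[project(c,q,T).round().astype(int)],True,col,1)
    cv2.imwrite(f'pics/{name}.png',im)
    print(s['time_s'],s['eef_pos'].round(4),s['finger_gap'],s['wrist_force'].round(2),R.from_quat(s['tool_rot']).as_matrix()[:,1].round(3))
    return s,c,T
E
python3 - <<'E'
from look import *
look('w1',{'red':((.459,-.384,.036),.02,(255,0,0)),'b':((.568,-.321,.102),.0065,(255,0,0)),'w':((.559,-.419,.04),.029,(255,0,0))})
E
```

```text
2.6 [ 0.459  -0.3843  0.15  ] 0.06984057984349716 [ 0.29  0.35 -0.53] [ 1.    -0.001  0.   ]
```

View pics/w1.png

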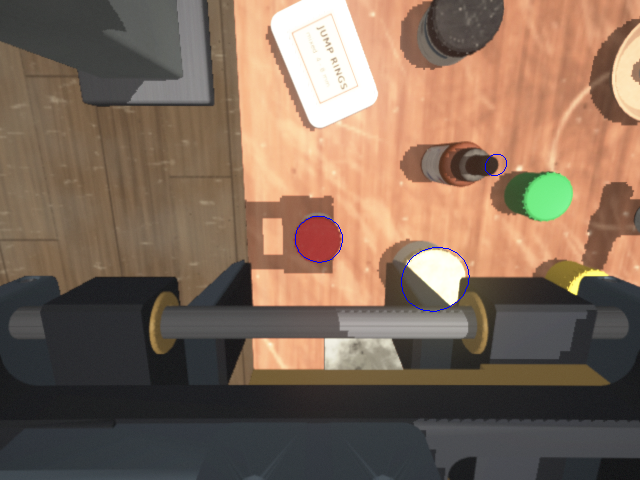

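The blue overlay of the predicted red lid coincides with the real one at (319,239). The bulb overlay is about 2 mm off. Descend, grip and lift.

>>> play_rows:
  moves:
    - [[0.07, 0, 0, -0.06, 0], [0.07, 0, 0, -0.11, 0], [0.07, 0, 0, -0.14, 0], [0.07, 0, 0, -0.14, 0], [0.02, 0, 0, -0.14, 0], [0.02, 0, 0, -0.14, 0], [0.02, 0, 0, -0.14, 0], [0.02, 0, 0, -0.14, 0], [0.02, 0, 0, -0.11, 0], [0.02, 0, 0, -0.05, 0]]

```text
time_s: 3.9
eef_pos: [0.458, -0.3831, 0.0993]
tool_rot: [0.5, 0.502, -0.5, 0.498]
wrist_force: [0.7, -0.7, -0.5]
finger_gap: 0.0389
```

>>> play_rows:
  moves:
    - [[0.02, 0.001, 0.055, 0.02, 0], [0.02, 0.003, 0.117, 0.02, 0], [0.02, 0.005, 0.18, 0.02, 0], [0.02, 0.007, 0.242, 0.02, 0.01], [0.02, 0.008, 0.305, 0.02, 0.02], [0.02, 0.009, 0.367, 0.02, 0.03], [0.02, 0.01, 0.43, 0.02, 0.03], [0.02, 0.012, 0.48, 0.01, 0.03], [0.02, 0.012, 0.509, 0, 0.03], [0.02, 0.012, 0.509, -0.03, 0.03]]

```text
time_s: 5.15
eef_pos: [0.4721, 0.127, 0.0705]
tool_rot: [0.493, 0.507, -0.491, 0.509]
wrist_force: [-0.7, -0.7, -0.6]
finger_gap: 0.0388
```

Run:
```python
from look import *
C=(255,0,0)
look('w2',{'a':((.4707,.1249,.036+.06),.02,C),'c':((.4686,.2,.003),.005,C),'d':((.4665,.269,.003),.005,C)})
```

```text
5.15 [0.4721 0.127  0.0705] 0.03878930077975152 [-0.7  -0.71 -0.55] [0.999 0.033 0.003]
```

View pics/w2.png

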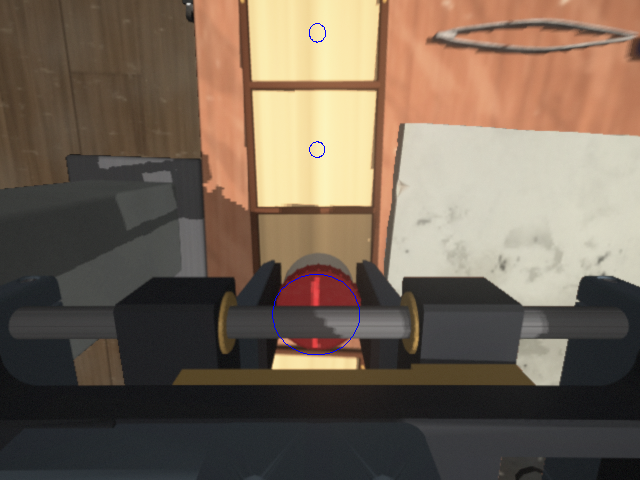

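The pot hangs over its compartment, and the projected compartment centres sit on the floor panels at (317,150) and (317,33). Lower and release.

>>> play_rows:
  moves:
    - [[0.02, 0, 0, -0.02, 0], [0.02, 0, 0, -0.04, 0], [0.02, 0, 0, -0.052, 0], [0.02, 0, 0, -0.0565, 0], [0.02, 0, 0, -0.0565, 0], [0.06, 0, 0, -0.0565, 0], [0.06, 0, 0, -0.0565, 0], [0.06, 0, 0, -0.0565, 0], [0.06, 0, 0, -0.03, 0], [0.06, 0, 0, 0.03, 0]]

```text
time_s: 6.45
eef_pos: [0.4698, 0.1246, 0.0994]
tool_rot: [0.491, 0.508, -0.494, 0.506]
wrist_force: [1.6, 0.2, -0.5]
finger_gap: 0.0601
```

>>> play_rows:
  moves:
    - [[0.085, 0.005, -0.045, 0.04, 0], [0.085, 0.014, -0.107, 0.05, 0], [0.085, 0.024, -0.17, 0.05, 0], [0.085, 0.034, -0.232, 0.05, -0.03], [0.085, 0.046, -0.295, 0.05, -0.03], [0.085, 0.058, -0.357, 0.05, -0.03], [0.085, 0.068, -0.42, 0.05, -0.03], [0.085, 0.078, -0.48, 0.05, -0.03], [0.085, 0.088, -0.53, 0.05, -0.03], [0.085, 0.088, -0.544, 0.05, -0.03]]

```text
time_s: 7.7
eef_pos: [0.559, -0.4224, 0.1494]
tool_rot: [-0.5, -0.499, 0.501, -0.5]
wrist_force: [-0.5, 1.6, -0.5]
finger_gap: 0.0849
```

Run:
```python
from look import *
C=(255,0,0)
look('w3',{'w':((.559,-.419,.04),.029,C),'b':((.567,-.321,.102),.0065,C),'m':((.566,-.217,.046),.025,C)})
c=r.camera('top');cv2.imwrite('pics/t3.png',cv2.resize(c['image'][270:336,130:340,::-1],(798,251)))
```

```text
7.7 [ 0.559  -0.4224  0.1494] 0.08487337951136678 [-0.54  1.64 -0.47] [ 1.    -0.002  0.   ]
```

View pics/w3.png

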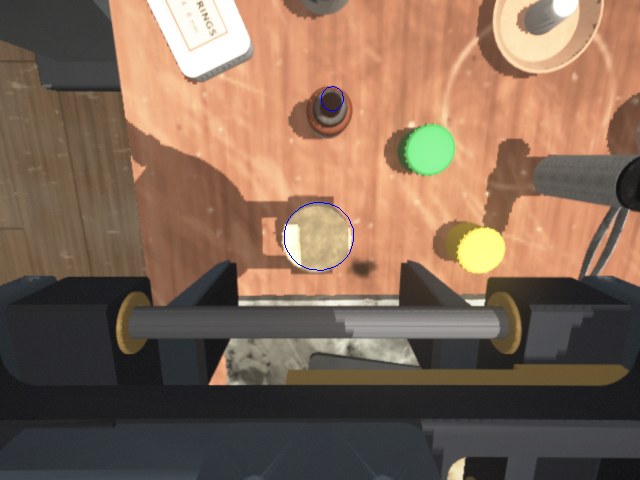

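View pics/t3.png

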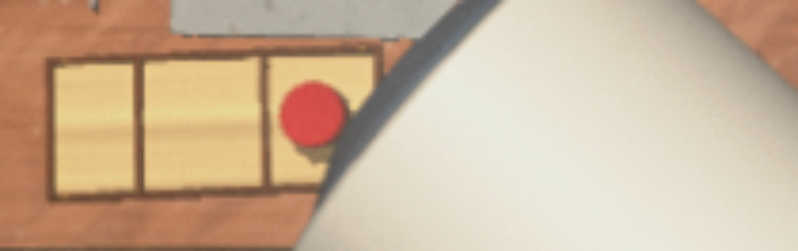

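The red pot stands in its compartment at (313,115) in the crop, with the expected parallax. The wide-pot and bulb overlays match. Pick up the wide pot.

>>> play_rows:
  moves:
    - [[0.085, 0, 0, -0.05, 0], [0.085, 0, 0, -0.11, 0], [0.085, 0, 0, -0.14, 0], [0.085, 0, 0, -0.14, 0], [0.04, 0, 0, -0.14, 0], [0.04, 0, 0, -0.14, 0], [0.04, 0, 0, -0.14, 0], [0.04, 0, 0, -0.14, 0], [0.04, 0, 0, -0.11, 0], [0.04, 0, 0, -0.05, 0]]

```text
time_s: 9.05
eef_pos: [0.5579, -0.4182, 0.099]
tool_rot: [0.5, 0.502, -0.5, 0.498]
wrist_force: [1.3, -1.8, 0.2]
finger_gap: 0.0568
```

>>> play_rows:
  moves:
    - [[0.04, -0.03, 0, 0.04, 0], [0.04, -0.06, 0.04, 0.05, 0], [0.04, -0.08, 0.1, 0.05, 0], [0.04, -0.093, 0.16, 0.05, 0], [0.04, -0.093, 0.22, 0.04, 0], [0.04, -0.093, 0.27, 0.02, 0], [0.04, -0.093, 0.305, 0, 0], [0.04, -0.093, 0.3135, -0.03, 0], [0.04, -0.093, 0.3135, -0.05, 0], [0.04, -0.093, 0.3135, -0.06, 0]]

```text
time_s: 10.3
eef_pos: [0.466, -0.1055, 0.0394]
tool_rot: [0.5, 0.5, -0.5, 0.5]
wrist_force: [0.8, 0.3, -0.7]
finger_gap: 0.0572
```

Run:
```python
from look import *
C=(255,0,0)
look('w4',{'a':((.466,-.1055,.07),.029,C),'c':((.467,-.007,.003),.005,C)})
```

```text
10.3 [ 0.466  -0.1055  0.0394] 0.0571637868137669 [ 0.84  0.31 -0.74] [ 1.  0. -0.]
```

View pics/w4.png

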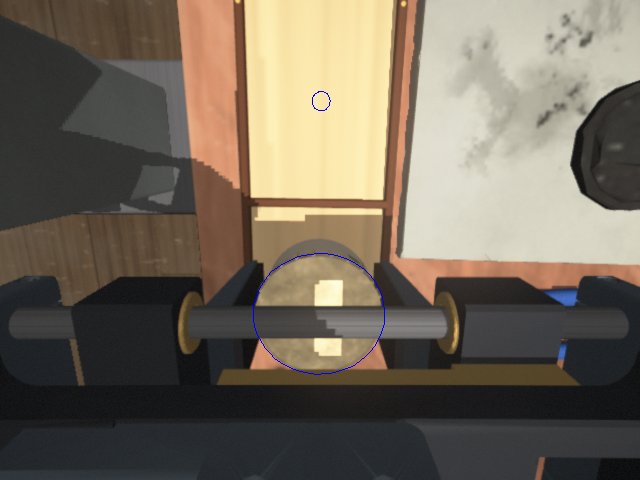

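The wide pot is centred over the short compartment. Lower and release.

>>> play_rows:
  moves:
    - [[0.04, 0, 0, -0.015, 0], [0.04, 0, 0, -0.023, 0], [0.04, 0, 0, -0.0265, 0], [0.04, 0, 0, -0.0265, 0], [0.075, 0, 0, -0.0265, 0], [0.075, 0, 0, -0.0265, 0], [0.075, 0, 0, -0.0265, 0], [0.075, 0, 0, -0.01, 0], [0.075, 0, 0, 0.03, 0], [0.075, 0, 0, 0.08, 0]]

```text
time_s: 11.6
eef_pos: [0.4655, -0.1055, 0.1206]
tool_rot: [0.5, 0.501, -0.5, 0.499]
wrist_force: [0.1, -0.1, 0.2]
finger_gap: 0.0752
```

>>> play_rows:
  moves:
    - [[0.075, 0.05, -0.04, 0.03, 0], [0.075, 0.1, -0.09, 0.03, 0], [0.075, 0.1, -0.1115, 0.03, 0], [0.075, 0.1, -0.1115, 0.03, 0], [0.075, 0.1, -0.1115, 0.03, 0], [0.075, 0.1, -0.1115, 0.03, 0], [0.075, 0.1, -0.1115, 0.03, 0], [0.075, 0.1, -0.1115, 0.03, 0], [0.075, 0.1, -0.1115, 0.03, 0], [0.075, 0.1, -0.1115, 0.03, 0]]

```text
time_s: 12.85
eef_pos: [0.5661, -0.2172, 0.1499]
tool_rot: [0.5, 0.5, -0.5, 0.5]
wrist_force: [-0.7, -0.8, -0.9]
finger_gap: 0.075
```

Run:
```python
from look import *
C=(255,255,0)
look('w5',{'m':((.566,-.217,.046),.025,C),'t':((.4665,-.243,.025),.03,C)})
c=r.camera('top');cv2.imwrite('pics/t5.png',cv2.resize(c['image'][230:336,130:400,::-1],(798,313)))
```

```text
12.85 [ 0.5661 -0.2172  0.1499] 0.07496443975523572 [-0.73 -0.83 -0.92] [ 1.  0. -0.]
```

View pics/w5.png

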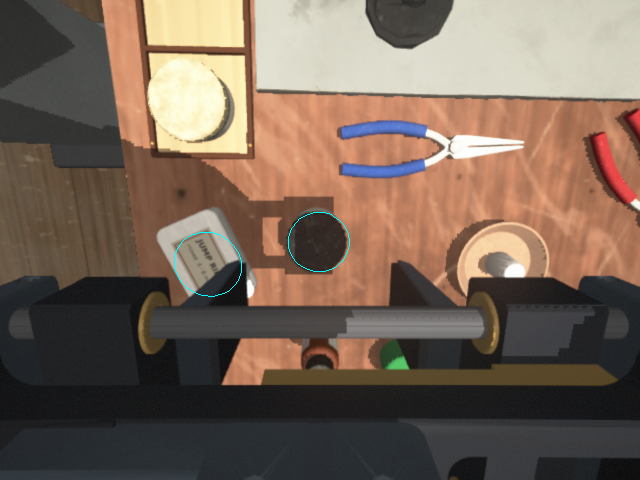

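View pics/t5.png

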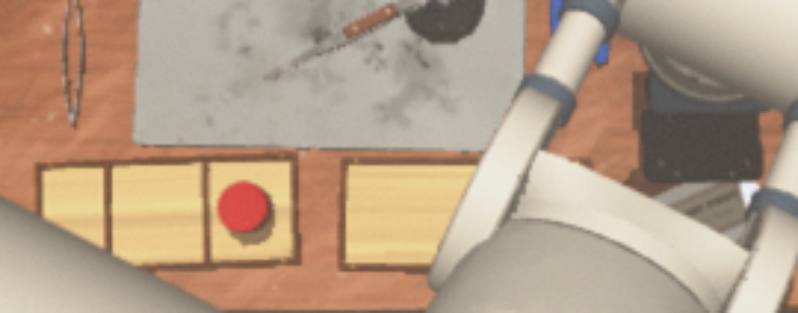

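The wide pot is inside its compartment at (190,100), and the medium-pot overlay matches at (319,241). Pick it up.

>>> play_rows:
  moves:
    - [[0.075, 0, 0, -0.05, 0], [0.075, 0, 0, -0.11, 0], [0.075, 0, 0, -0.138, 0], [0.075, 0, 0, -0.138, 0], [0.03, 0, 0, -0.138, 0], [0.03, 0, 0, -0.138, 0], [0.03, 0, 0, -0.138, 0], [0.03, 0, 0, -0.138, 0], [0.03, 0, 0, -0.11, 0], [0.03, 0, 0, -0.05, 0]]

```text
time_s: 14.2
eef_pos: [0.5648, -0.2166, 0.0994]
tool_rot: [0.5, 0.501, -0.5, 0.499]
wrist_force: [1.0, -0.9, -1.4]
finger_gap: 0.0487
```

>>> play_rows:
  moves:
    - [[0.03, -0.02, 0.045, 0.01, 0], [0.03, -0.05, 0.1, 0.01, 0], [0.03, -0.08, 0.155, 0.01, 0], [0.03, -0.098, 0.215, 0.01, 0], [0.03, -0.098, 0.275, 0.01, 0.03], [0.03, -0.098, 0.335, 0.01, 0.03], [0.03, -0.098, 0.39, 0, 0.03], [0.03, -0.098, 0.417, -0.02, 0.03], [0.03, -0.098, 0.417, -0.045, 0.03], [0.03, -0.098, 0.417, -0.06, 0.03]]

```text
time_s: 15.45
eef_pos: [0.4678, 0.2, 0.0393]
tool_rot: [0.492, 0.508, -0.492, 0.508]
wrist_force: [0.2, 0.4, -0.7]
finger_gap: 0.049
```

Run:
```python
from look import *
C=(255,255,0)
look('w6',{'m':((.4686,.2,.074),.025,C),'t':((.4665,.269,.003),.005,C)})
```

```text
15.45 [0.4678 0.2    0.0393] 0.04897268804537396 [ 0.2   0.4  -0.72] [ 1.     0.031 -0.   ]
```

View pics/w6.png

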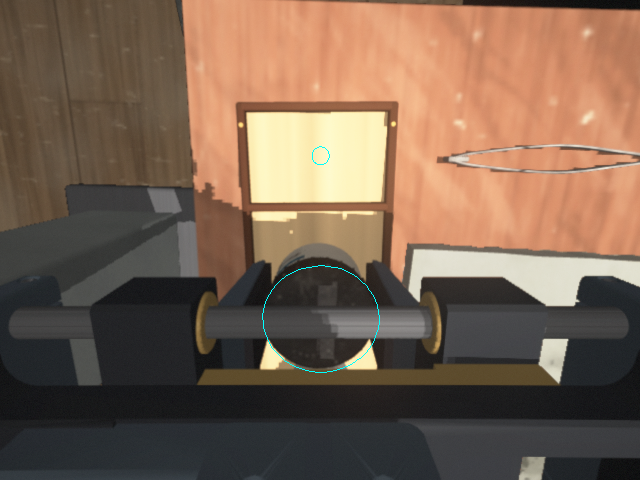

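The medium pot is centred over the middle compartment. Release it, then go to the tin, which has its jaws-along-width angle at 23.5°.

>>> play_rows:
  moves:
    - [[0.03, 0, 0, -0.014, 0], [0.03, 0, 0, -0.021, 0], [0.03, 0, 0, -0.0245, 0], [0.03, 0, 0, -0.0245, 0], [0.068, 0, 0, -0.0245, 0], [0.068, 0, 0, -0.0245, 0], [0.068, 0, 0, -0.0245, 0], [0.068, 0, 0, -0.01, 0], [0.068, 0, 0, 0.03, 0], [0.068, 0, 0, 0.08, 0]]

```text
time_s: 16.75
eef_pos: [0.4675, 0.1996, 0.1215]
tool_rot: [0.492, 0.508, -0.493, 0.507]
wrist_force: [0.9, -0.6, 0.1]
finger_gap: 0.0681
```

>>> play_rows:
  moves:
    - [[0.08, 0, -0.045, 0.03, 0], [0.08, 0, -0.105, 0.03, 0], [0.08, 0, -0.165, 0.03, 0.1], [0.08, 0, -0.225, 0.03, 0.2], [0.08, 0, -0.285, 0.03, 0.3], [0.08, 0, -0.345, 0.03, 0.38], [0.08, -0.002, -0.4, 0.03, 0.38], [0.08, -0.002, -0.443, 0.03, 0.38], [0.08, -0.002, -0.443, 0.03, 0.38], [0.08, -0.002, -0.443, 0.03, 0.38]]

```text
time_s: 18.0
eef_pos: [0.4659, -0.2428, 0.1504]
tool_rot: [0.388, 0.591, -0.388, 0.591]
wrist_force: [0.6, 0.7, 0.4]
finger_gap: 0.0798
```

Run:
```python
from look import *
C=(255,0,0)
s,c,T=look('w7')
a=np.radians(23.5);x=np.array([np.cos(a),np.sin(a),0]);y=np.array([-np.sin(a),np.cos(a),0]);o=np.array([.4665,-.243,.025])
q=np.array([o+.03*i*x+.045*j*y for i,j in((1,1),(1,-1),(-1,-1),(-1,1))])
im=cv2.imread('pics/w7.png');cv2.polylines(im,[project(c,q,T).round().astype(int)],True,C,1);cv2.imwrite('pics/w7.png',im)
c=r.camera('top');cv2.imwrite('pics/t7.png',cv2.resize(c['image'][230:336,130:400,::-1],(798,313)))
```

```text
18.0 [ 0.4659 -0.2428  0.1504] 0.07983696777608486 [0.63 0.74 0.38] [0.917 0.398 0.   ]
```

View pics/w7.png

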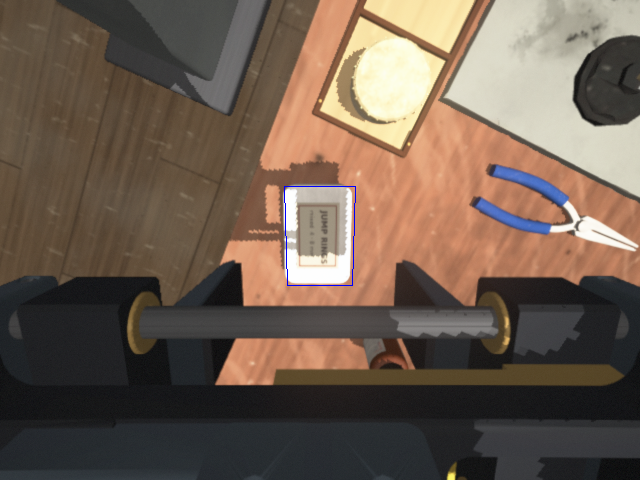

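View pics/t7.png

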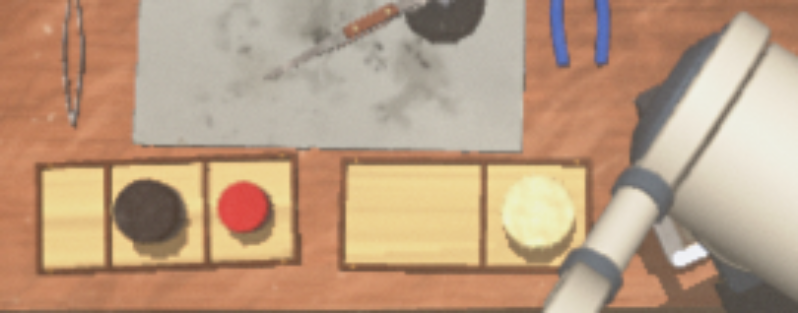

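The tin outline coincides with the real one, and the medium and red pots are in their compartments. Grip the tin.

>>> play_rows:
  moves:
    - [[0.08, 0, 0, -0.05, 0], [0.08, 0, 0, -0.11, 0], [0.08, 0, 0, -0.135, 0], [0.08, 0, 0, -0.1425, 0], [0.04, 0, 0, -0.1425, 0], [0.04, 0, 0, -0.1425, 0], [0.04, 0, 0, -0.1425, 0], [0.04, 0, 0, -0.1425, 0], [0.04, 0, 0, -0.12, 0], [0.04, 0, 0, -0.07, 0]]

```text
time_s: 19.35
eef_pos: [0.4653, -0.2427, 0.0801]
tool_rot: [0.388, 0.592, -0.388, 0.59]
wrist_force: [0.5, -1.9, -1.7]
finger_gap: 0.0594
```

>>> play_rows:
  moves:
    - [[0.04, 0, 0.02, 0.03, 0], [0.04, 0, 0.065, 0.03, -0.1], [0.04, 0, 0.11, 0.03, -0.25], [0.04, 0.001, 0.155, 0.03, -0.35], [0.04, 0.001, 0.2, 0.02, -0.415], [0.04, 0.001, 0.225, 0, -0.415], [0.04, 0.001, 0.236, -0.02, -0.415], [0.04, 0.001, 0.236, -0.04, -0.415], [0.04, 0.001, 0.236, -0.04, -0.415], [0.04, 0.001, 0.236, -0.04, -0.415]]

```text
time_s: 20.6
eef_pos: [0.4675, -0.0074, 0.0408]
tool_rot: [0.502, 0.498, -0.501, 0.499]
wrist_force: [-0.2, -0.8, -0.5]
finger_gap: 0.0593
```

Run:
```python
from look import *
look('w8',{'t':((.467,-.007,.06),.03,(255,0,0))})
```

```text
20.6 [ 0.4675 -0.0074  0.0408] 0.05932838183956358 [-0.24 -0.75 -0.55] [ 1.    -0.005  0.001]
```

View pics/w8.png

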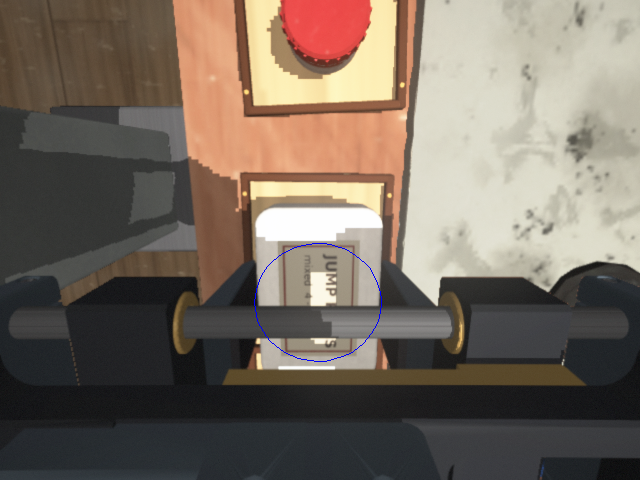

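The tin lies square in the long compartment's outline. Lower, release and head for the bottle.

>>> play_rows:
  moves:
    - [[0.04, 0, 0, -0.016, 0], [0.04, 0, 0, -0.025, 0], [0.04, 0, 0, -0.029, 0], [0.04, 0, 0, -0.029, 0], [0.078, 0, 0, -0.029, 0], [0.078, 0, 0, -0.029, 0], [0.078, 0, 0, -0.029, 0], [0.078, 0, 0, -0.01, 0], [0.078, 0, 0, 0.04, 0], [0.078, 0, 0, 0.1, 0]]

```text
time_s: 21.9
eef_pos: [0.4664, -0.0071, 0.1409]
tool_rot: [-0.501, -0.499, 0.502, -0.498]
wrist_force: [1.2, 0.7, 0.2]
finger_gap: 0.0782
```

>>> play_rows:
  moves:
    - [[0.06, 0.01, -0.045, 0.03, 0], [0.06, 0.03, -0.1, 0.03, 0], [0.06, 0.05, -0.155, 0.03, 0.01], [0.06, 0.08, -0.21, 0.03, 0.01], [0.06, 0.1, -0.265, 0.03, 0.01], [0.06, 0.1, -0.314, 0.03, 0.01], [0.06, 0.1, -0.314, 0.03, 0.01], [0.06, 0.1, -0.314, 0.03, 0.01], [0.06, 0.1, -0.314, 0.03, 0.01], [0.06, 0.1, -0.314, 0.03, 0.01]]

```text
time_s: 23.15
eef_pos: [0.5672, -0.3203, 0.1701]
tool_rot: [0.498, 0.502, -0.498, 0.502]
wrist_force: [-0.3, 0.3, 0.7]
finger_gap: 0.0601
```

Run:
```python
from look import *
look('w9',{'t':((.567,-.321,.102),.0065,(255,255,0)),'u':((.567,-.321,.062),.0165,(255,255,0))})
```

```text
23.15 [ 0.5672 -0.3203  0.1701] 0.060149067511463476 [-0.3   0.33  0.66] [ 1.     0.006 -0.   ]
```

View pics/w9.png

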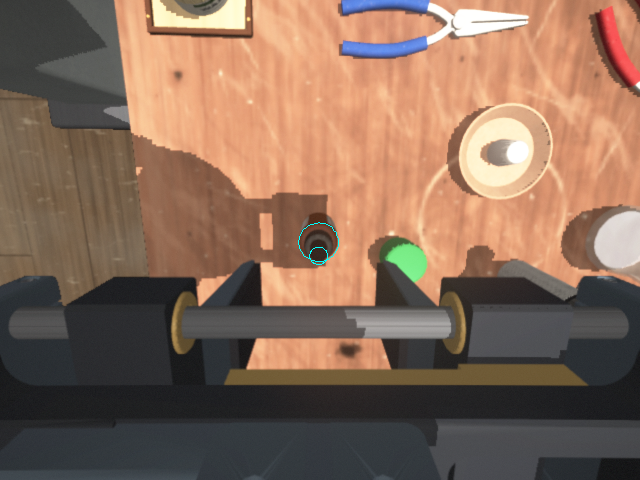

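The bottle overlays (body and bulb) match at (318,245). Grip it at body height, with the tip at 34 mm.

>>> play_rows:
  moves:
    - [[0.06, 0, 0, -0.05, 0], [0.06, 0, 0, -0.1, 0], [0.06, 0, 0, -0.13, 0], [0.06, 0, 0, -0.136, 0], [0.015, 0, 0, -0.136, 0], [0.015, 0, 0, -0.136, 0], [0.015, 0, 0, -0.136, 0], [0.015, 0, 0, -0.136, 0], [0.015, 0, 0, -0.12, 0], [0.015, 0, 0, -0.06, 0]]

```text
time_s: 24.45
eef_pos: [0.5655, -0.3201, 0.1089]
tool_rot: [0.498, 0.503, -0.499, 0.499]
wrist_force: [-0.9, 0.1, -0.4]
finger_gap: 0.0316
```

>>> play_rows:
  moves:
    - [[0.015, -0.005, 0.035, 0.02, 0], [0.015, -0.015, 0.095, 0.02, 0], [0.015, -0.03, 0.15, 0.02, 0], [0.015, -0.05, 0.205, 0.02, 0], [0.015, -0.07, 0.26, 0.02, 0], [0.015, -0.085, 0.32, 0.02, 0.02], [0.015, -0.1, 0.38, 0.02, 0.02], [0.015, -0.1, 0.44, 0.02, 0.02], [0.015, -0.1, 0.5, 0.02, 0.02], [0.015, -0.1, 0.55, 0.01, 0.02]]

```text
time_s: 25.7
eef_pos: [0.4675, 0.2314, 0.1214]
tool_rot: [0.494, 0.506, -0.493, 0.507]
wrist_force: [0.7, -0.2, -1.1]
finger_gap: 0.0315
```

>>> play_rows:
  moves:
    - [[0.015, 0, 0.03, 0, 0], [0.015, 0, 0.04, -0.01, 0], [0.015, 0, 0.04, -0.03, 0], [0.015, 0, 0.04, -0.05, 0], [0.015, 0, 0.04, -0.06, 0], [0.015, 0, 0.04, -0.06, 0], [0.015, 0, 0.04, -0.06, 0], [0.015, 0, 0.04, -0.06, 0], [0.015, 0, 0.04, -0.06, 0], [0.015, 0, 0.04, -0.06, 0]]

```text
time_s: 26.95
eef_pos: [0.4672, 0.2689, 0.0601]
tool_rot: [0.494, 0.506, -0.494, 0.506]
wrist_force: [0.0, 0.4, -1.2]
finger_gap: 0.0317
```

Run:
```python
from look import *
look('w10',{'t':((.4665,.269,.062+.026),.0165,(255,255,0))})
c=r.camera('top');cv2.imwrite('pics/t10.png',cv2.resize(c['image'][230:336,130:400,::-1],(798,313)))
```

```text
26.95 [0.4672 0.2689 0.0601] 0.03167244726747536 [ 0.03  0.39 -1.25] [1.    0.025 0.   ]
```

View pics/w10.png

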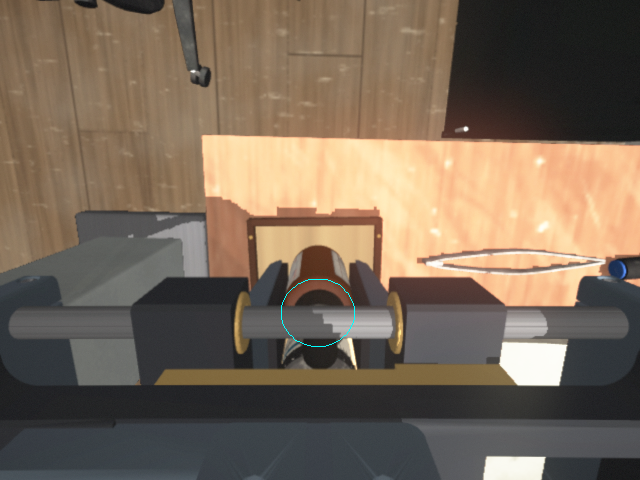

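View pics/t10.png

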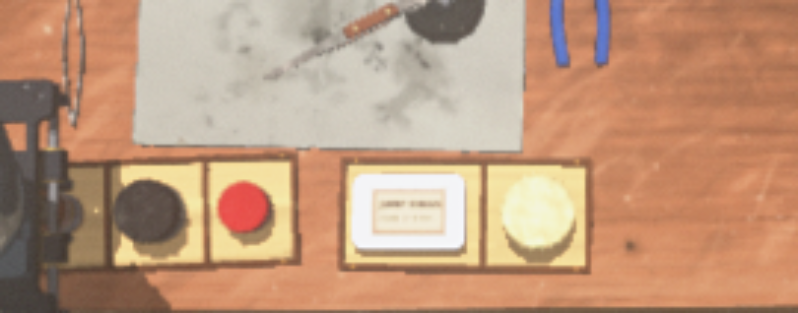

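Run:
```python
from look import *
C=(255,255,0)
look('w11',{'t':((.467,.269,.102+.026),.0065,C),'n':((.467,.269,.064+.026),.012,C),'f':((.467,.269,.03),.0165,C)})
```

```text
27.05 [0.4672 0.2688 0.06  ] 0.031192718894927886 [ 0.12 -0.32 -0.57] [1.    0.025 0.   ]
```

View pics/w11.png

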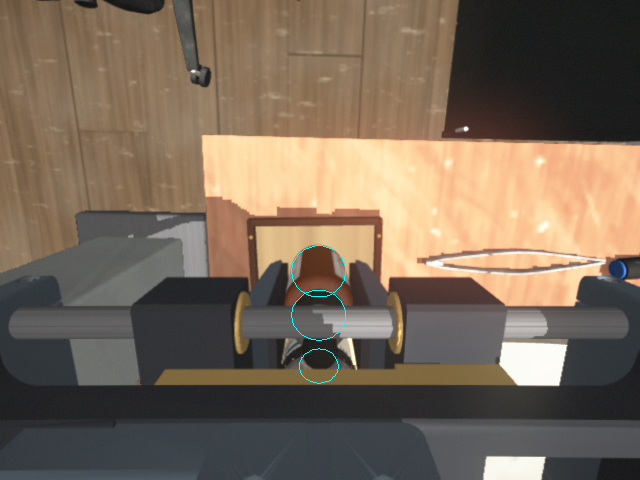

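The foot ring and bulb agree with the picture, so the bottle is upright. Set it down, open and retreat straight up.

>>> play_rows:
  moves:
    - [[0.015, 0, 0, -0.014, 0], [0.015, 0, 0, -0.02, 0], [0.015, 0, 0, -0.0225, 0], [0.015, 0, 0, -0.0225, 0], [0.015, 0, 0, -0.0225, 0], [0.055, 0, 0, -0.0225, 0], [0.055, 0, 0, -0.0225, 0], [0.055, 0, 0, -0.0225, 0], [0.055, 0, 0, -0.01, 0], [0.055, 0, 0, 0.03, 0]]

```text
time_s: 28.35
eef_pos: [0.4662, 0.2684, 0.0898]
tool_rot: [0.493, 0.507, -0.495, 0.506]
wrist_force: [-0.1, 0.2, 0.5]
finger_gap: 0.0551
```

>>> play_rows:
  moves:
    - [[0.055, 0, 0, 0.05, 0], [0.055, 0, 0, 0.09, 0], [0.055, 0, -0.05, 0.12, 0], [0.055, 0, -0.11, 0.12, 0], [0.055, 0, -0.17, 0.12, 0], [0.055, 0, -0.23, 0.12, 0], [0.055, 0, -0.29, 0.12, 0], [0.055, 0, -0.35, 0.12, 0], [0.055, 0, -0.41, 0.12, 0], [0.055, 0, -0.47, 0.12, 0]]

```text
time_s: 29.6
eef_pos: [0.4668, -0.2032, 0.2109]
tool_rot: [0.494, 0.506, -0.494, 0.507]
wrist_force: [0.9, 0.6, 1.0]
finger_gap: 0.055
```

>>> play_rows:
  moves:
    - [[0.055, 0, -0.06, 0, 0], [0.055, 0, -0.12, 0, 0], [0.055, 0, -0.18, 0, 0], [0.055, 0, -0.2, 0, 0], [0.055, 0, -0.2, 0, 0], [0.055, 0, -0.2, 0, 0], [0.055, 0, -0.2, 0, 0], [0.055, 0, -0.2, 0, 0], [0.055, 0, -0.2, 0, 0], [0.055, 0, -0.2, 0, 0]]

```text
time_s: 30.85
eef_pos: [0.4672, -0.4011, 0.21]
tool_rot: [0.494, 0.506, -0.494, 0.506]
wrist_force: [-0.3, 0.4, 0.5]
finger_gap: 0.055
```

Run:
```python
from look import *
np.set_printoptions(precision=4,suppress=True)
print(r.state()['time_s'])
c=r.camera('top');P=cloud(c);Z=P[:,:,2]
cv2.imwrite('pics/t12.png',cv2.resize(c['image'][230:336,130:400,::-1],(798,313)))
cv2.imwrite('pics/t12f.png',c['image'][:,:,::-1])
tr={'sol':((.4686,.200),1.67,.008),'set':((.467,-.007),-.5,.042)}
F={}
for k,(o,yaw,yo) in tr.items():
    a=np.radians(yaw);Rm=np.array([[np.cos(a),-np.sin(a)],[np.sin(a),np.cos(a)]]);F[k]=(Rm,np.array(o)-Rm@[0,yo])
for n,k,x,y,h in(('small','sol',.4707,.125,.039),('med','sol',.468,.2,.049),('tin','set',.467,-.007,.028),('wide','set',.466,-.1055,.043),('bulb','sol',.467,.269,.105),('shoulder','sol',.467,.269,.065)):
    d=np.hypot(P[:,:,0]-x,P[:,:,1]-y);m=(np.abs(Z-h)<.008)&(d<.055)
    q=P[m];mid=(q[:,:2].min(0)+q[:,:2].max(0))/2 if len(q) else None
    A=np.c_[q[:,:2],np.ones(len(q))];pl=np.linalg.lstsq(A,q[:,2],rcond=None)[0]
    Rm,t=F[k];print(n,len(q),'z',np.median(q[:,2]),'tilt',pl[:2],'mean',q.mean(0)[:2],'mid',mid,'in tray',Rm.T@(mid-t))
c0=pickle.load(open('top0.pkl','rb'))
for cc in(c0,c): print('dish',r.spot_in(c,'clay_dish')[0]['box'] if cc is c else '', cv2.absdiff(c0['image'],c['image'])[168:212,345:390].mean())
```

```text
30.85
small 258 z 0.039496067330546 tilt [0.0056 0.0496] mean [0.4725 0.128 ] mid [0.4733 0.1417] in tray [ 0.003  -0.0504]
med 403 z 0.04885640964993487 tilt [0.0189 0.0176] mean [0.4692 0.1996] mid [0.4688 0.2142] in tray [0.0006 0.0222]
tin 981 z 0.0284465132864975 tilt [-0.0071 -0.0012] mean [ 0.4688 -0.0056] mid [ 0.4802 -0.0055] in tray [0.0132 0.0436]
wide 497 z 0.04338511186492666 tilt [ 0.0057 -0.0148] mean [ 0.4682 -0.1073] mid [ 0.4683 -0.1073] in tray [ 0.0022 -0.0583]
bulb 25 z 0.101105205786991 tilt [-0.0265 -0.1842] mean [0.4665 0.267 ] mid [0.4671 0.2672] in tray [0.0004 0.0753]
shoulder 70 z 0.0632293742176181 tilt [-0.0073  0.0421] mean [0.4652 0.2623] mid [0.4672 0.2658] in tray [0.0006 0.0738]
dish  16.21952861952862
dish [352.6, 172.9, 32.6, 33.4] 16.21952861952862
```

View pics/t12.png

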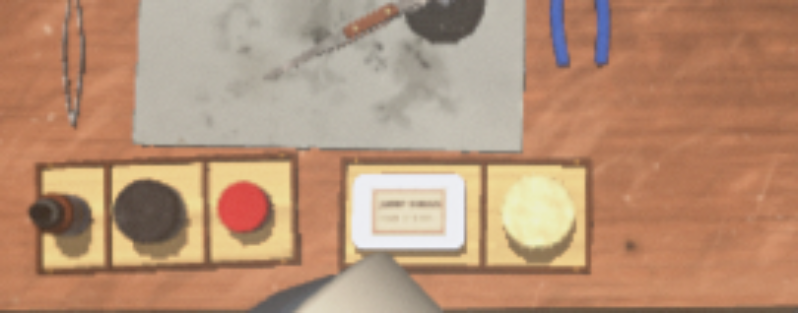

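View pics/t12f.png

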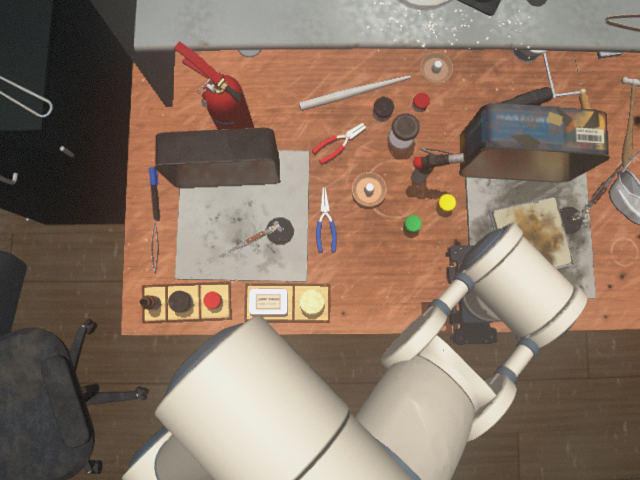

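The small and medium pot windows caught pixels from neighbouring things, so I'll recheck with tight windows.

Run:
```python
from look import *
np.set_printoptions(precision=4,suppress=True)
c=r.camera('top');P=cloud(c);Z=P[:,:,2]
for n,o,yaw,yo,x,y,h,w in(('small',(.4686,.2),1.67,.008,.4715,.127,.039,.024),('med',(.4686,.2),1.67,.008,.469,.199,.049,.029),('tin',(.467,-.007),-.5,.042,.467,-.006,.028,.06),('wide',(.467,-.007),-.5,.042,.467,-.107,.043,.033)):
    a=np.radians(yaw);Rm=np.array([[np.cos(a),-np.sin(a)],[np.sin(a),np.cos(a)]]);t=np.array(o)-Rm@[0,yo]
    d=np.hypot(P[:,:,0]-x,P[:,:,1]-y);m=(np.abs(Z-h)<.006)&(d<w);q=P[m]
    ins=q[np.hypot(*(q[:,:2]-[x,y]).T)<min(w,.03)*.65]
    pl=np.linalg.lstsq(np.c_[ins[:,:2],np.ones(len(ins))],ins[:,2],rcond=None)[0]
    print(n,len(q),'z',ins[:,2].mean(),'slope',pl[:2],'tray',Rm.T@(q[:,:2].mean(0)-t),'ext',np.ptp(q[:,:2],axis=0))
c0=pickle.load(open('top0.pkl','rb'));P0=cloud(c0)
for p in(P0,P):
    m=(p[:,:,2]>.008)&(p[:,:,2]<.04)&(np.hypot(p[:,:,0]-.736,p[:,:,1]+.248)<.06);print('dish',p[m].mean(0))
print(r.state()['finger_gap'])
```

```text
small 237 z 0.03946015733970164 slope [-0.0307  0.027 ] tray [ 0.0018 -0.0677] ext [0.0396 0.04  ]
med 389 z 0.048785939800626496 slope [0.0146 0.0228] tray [0.0007 0.0061] ext [0.0483 0.0512]
tin 950 z 0.028750376853424194 slope [-0.0055 -0.0022] tray [0.0017 0.0435] ext [0.0841 0.0897]
wide 484 z 0.04326464533569518 slope [ 0.0064 -0.0096] tray [ 0.0021 -0.0585] ext [0.0554 0.0577]
dish [ 0.7397 -0.2483  0.0155]
dish [ 0.7398 -0.2482  0.0153]
0.05479937310428394
```

Everything is well within limits: the heights are right for standing on the floor, the slopes are within depth noise, and the dish hasn't moved. Handing in.

```bash
python3 -c "
from cell import r
print(r.finish_job())"
```

```text
the job is handed in; nothing more can be done
None
```

I made up both kits and handed the job in at about 31 s of the 131 s allowed. The solder tray holds the dropper bottle, the black medium pot and the red smallest pot. The setting tray holds the flat tin and the cream widest pot. I didn't touch the green and yellow look-alikes or the pots stored at the back.

These are the last top-camera checks, in mm, each in the frame of its own tray. The trays' poses came from the same camera.

| Thing | x (mm) | y (mm) | Allowed x (mm) | Allowed y (mm) |
|---|---|---|---|---|
| Dropper bottle | 0 | 75 | -24.5 to 24.5 | 65.5 to 86.5 |
| Medium pot | 1 | 6 | -16.5 to 16.5 | -6 to 22 |
| Smallest pot | 2 | -68 | -21.5 to 21.5 | -83 to -53 |
| Widest pot | 2 | -58.5 | -12.5 to 12.5 | -68.5 to -44.5 |
| Flat tin | 2 | 43.5 | -14.5 to 14.5 | 29 to 55 |

- **Heights:** the tops of the three pots and the tin were within 1 mm of resting on the tray floor. The bottle's bulb and shoulder heights were consistent with standing.
- **Tilt:** lid slopes came out at 0.01 to 0.04 rad, mostly depth noise, against the 0.06 rad limit. The bottle's tilt couldn't be measured well from above, but the pictures showed it upright before release and standing afterwards.
- **Clay dish:** it moved less than 1 mm.
- **Check that disagreed:** the first pass gave wrong centres for the medium pot, smallest pot and tin, because its windows were too wide. Tighter windows gave the values in the table.

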